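# Show three glazed sides of a test bottle to the colour reader

### The job

In the pottery, take the square test bottle that has one blue, one green and one amber side, and hold it up in front of the colour reader's lens, upright, about 40 mm of air between bottle and lens. Turn it so that first the blue, then the green, then the amber side faces the lens squarely and centred, each for about a second; then stand the bottle upright in the middle of the round white plaster bat, without dropping it, and let go. Leave the plain clay bottle of the same shape where it stands.

Things in the scene. Friction and masses are not known exactly. Their poses are not given: they have to be found in the camera images.
- glazed_mid (a point): Loose cream bottle, 0.3 kg: square body 56 x 56 mm, 90 tall; cone from 90 to 98 mm; round neck 30 mm across from 98 to 135 mm above the underside, to grip from above. Point: centre of the square body, on the neck's axis, 45 mm above the underside; z up. Side +y is blue, +x green, -y amber, -x bare cream; each colour runs onto the body's top edge.
- plain_mid (a point): A loose bottle of the same shape and size, all bare pinkish clay, no coloured side; not to be moved. Point and axes as for the test bottle. (A third such bottle, all dark brown, stands about too.)
- lens (a point): Front centre of the reader's lens, 125 mm above the table: black ring 52 mm across with green glass, on a fixed white box 90 mm deep, 70 wide, top at 155 mm, on a post and a base 100 mm wide, all behind the lens. The lens looks level along this point's -x; z up. A bottle shown well has its body centre on that axis, 68 mm in front of this point, at its height.
- bat_top (a point): Centre of the top face of the round white plaster bat, 160 mm in diameter, 15 mm thick, fixed on the table; z up. The top is 15 mm above the table.

How it is judged:
By the outcome, as a careful person would: the job done as asked, in the order asked, and still so for the second after the job is handed in, with the robot touching nothing.
It also fails if it takes over 62 s, if anything falls off the work surface, if the arm or the gripper's body presses on something with over 40 N, if the wrist force passes 120 N, or if a joint passes its speed limit or range.

### The arm

A 6-joint arm with a two-finger parallel gripper is mounted at the origin on the work surface. World frame = base frame: x ahead of the robot, y to its left, z up, the work surface at z = 0. Lengths are in mm, angles in rad, forces in N, time in s.
With the tool pointing down it reaches from about 275 to 750 mm from the base axis. Payload 10.2 kg.
Tool frame: the origin (TCP) lies at the very end of the fingers, on their centre line; the grasp point (between the pads) lies 19 mm behind it; x points along the fingers, y is the direction in which the jaws open and shut, and the axes are right-handed (so a half turn about x gives the same grasp; the last joint's range is limited). The gripper opens to 85 mm and grips with 20 to 120 N. Pads are 22 mm wide; open, the fingers measure 114 mm over their backs; the gripper's body (76 mm by 85 mm) begins 54 mm behind the grasp point. The pads swing forward as they close: fully open they stand 13 mm farther back than shut.
Start: joints at [-1.359, 0.313, 1.498, -0, 1.331, -0.223], TCP at [221.134, -476.163, 231.294] pointing down, gripper open.
Joint ranges: [-2.94, 2.94], [-0.97, 2.17], [0.19, 2.56], [-1.23, 4.37], [0.02, 3.11], [-2.88, 2.88]. Speed limits (rad/s): [2.39, 2.39, 3.01, 3.14, 3.14, 3.14].

### API

Orientations are given as a unit quaternion [w, x, y, z].
In Python, from rig import ctrl, viewer, finish_job gives the robot as it stands.
- The arm moves only by the tool carry_out, never from a script. Its argument "targets" is a list of rows, each an object of numbers: "x", "y", "z": the shift along the world's x, y, z in m; "ax", "ay", "az": the turn, a rotation vector about the world's x, y, z in rad; "hand": the opening, from -1 (shut) to 1 (fully open). A call has 1 to 5 rows; each row is the pose to reach, as a shift and turn from the pose commanded when the call began; what a row does not reach only later rows make up. A row lasts 1/8 s, in which the tool goes at most 62.5 mm and 10.7 degrees, less where a joint would pass 70% of its speed; a pose out of reach is approached as far as the arm can. A call with a gripper value outside its range is refused whole. The fingers move at their own pace and stop on an object; "grip_force" is the grip in N (left out, the last holds). Time passes only in rows, so rows that repeat a pose let the fingers close. It gives the time, the measured TCP pose, the force and the opening at its end, in the units of the state.
- ctrl.sense(): the state, without advancing time (a new reading comes with each control period).
- viewer.capture(name): name is "scene" or "top" or "wrist"; returns the picture (480x640x3 uint8, blue, green, red); there is no depth.
- viewer.camera_info(name): a dict with "fx", "fy", "cx", "cy" (pixels), "k1" (the pictures are not rectified: a ray, as slopes to the right and down, at radius r is drawn at 1 + k1 r^2 times it, then the intrinsics apply), "R" (3x3) and "t" (3): a world point X has camera coordinates R X + t. Camera axes: x right, y down, z forward; pixel columns grow to the right and rows downward; lengths in mm; the calibration is good to about 2 mm. A picture is of the moment at which its call begins: read the wrist's pose just before it. camera_info takes no time and is no camera call; for the wrist camera it gives the pose at the moment of the call.
- finish_job(): hands the job in, once; it reports no verdict.
The state is a dict: "time_s": time; "joints": joint angles; "dq": joint speeds; "tau": joint torques, N m; "eef_pos": TCP position; "ee_rot": TCP orientation; "force": force on the tool from outside, world axes, zero at the start; "wrist_torque": the same for the moment, N m; "grip_width": opening from 0.0 (shut) to 1.0 (fully open).
Only numpy, scipy, OpenCV 4.12 (cv2) and the standard library are available. Lean on these libraries where they do the work, as an engineer would, in place of code of your own. Each camera call takes 0.05 s, during which the arm holds its last target. There are 200 camera calls.

## Working session

There is one attempt and no reset: what is moved stays moved. The work goes in short steps, Python scripts to look and compute and a tool call to move; the robot and the scene stay as the last step left them, time stands still between calls to the robot, and variables do not carry over. Pictures are saved under pics/ and viewed, about 8 in all and at most 12, crops included, and the job is handed in when it is done.

Besides the shell and the picture viewer there is one more tool, called after "Request:" in YAML: its name, and indented under it one key for each argument. carry_out: Moves the arm, as the interface text tells. Its arguments: {"type":"object","properties":{"targets":{"type":"array"},"grip_force":{"type":"number"}},"required":["targets"]}

```bash
ls; mkdir -p pics
python3 - <<'E'
from rig import ctrl, viewer
import cv2
s=ctrl.sense();print(s)
for n in("scene","top"):
    cv2.imwrite(f"pics/{n}0.png",viewer.capture(n));i=viewer.camera_info(n);print(n,i)
E
```

```text
pics
{'time_s': 0.0, 'joints': array([-1.35940774e+00,  3.13448879e-01,  1.49846055e+00, -1.61721238e-05,
        1.33098276e+00, -2.23383493e-01]), 'dq': array([ 0.00050935, -0.00012777,  0.00062096, -0.00206912, -0.00203026,
       -0.00148827]), 'tau': array([-2.59785345e-03, -4.12266612e+01, -2.59745049e+01, -3.30396506e-04,
        4.21993987e-03,  4.40717798e-06]), 'eef_pos': array([ 221.06855904, -475.8972098 ,  230.72681266]), 'ee_rot': array([-0.15204914, -0.69046147, -0.1529681 ,  0.69046707]), 'force': array([-0.21800549,  0.08108002,  1.20316743]), 'wrist_torque': array([-0.03699484, -0.01433245,  0.03941062]), 'grip_width': 1.0008286904517283}
scene {'fx': 545.703520752704, 'fy': 545.703520752704, 'cx': 321.6637255457386, 'cy': 241.5126070468309, 'k1': -0.02558259180317895, 'R': array([[-0.68307693,  0.73031004, -0.00729044],
       [ 0.598269  ,  0.55379449, -0.57912509],
       [-0.41890347, -0.39994863, -0.8152061 ]]), 't': array([ 381.83085923, -257.46924019, 1534.99576122])}
top {'fx': 525.4964315919632, 'fy': 525.4964315919632, 'cx': 318.0025371658098, 'cy': 239.59196974875852, 'k1': -0.09125470123739422, 'R': array([[-0.02750937, -0.99958659, -0.00835928],
       [-0.98688231,  0.02848864, -0.15890785],
       [ 0.1590803 ,  0.00387817, -0.98725803]]), 't': array([  19.86132287,  580.60070792, 1242.82615743])}
```

View pics/scene0.png

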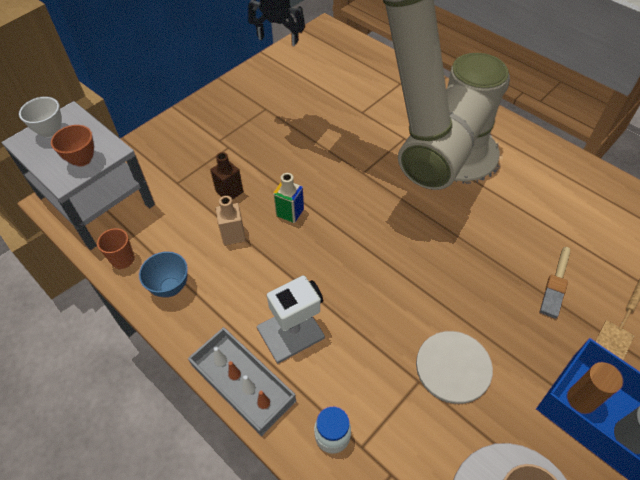

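View pics/top0.png

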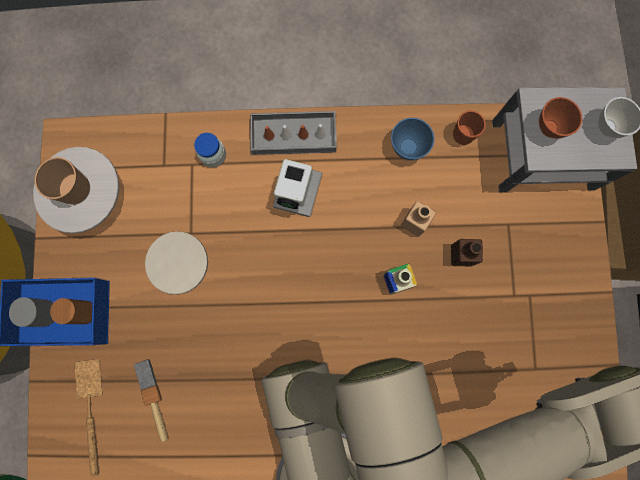

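The bottle is at about (290,200) in scene and (402,278) in top. The reader is at (295,305) and (293,183), with its lens toward the robot, and the round flat bat is at (455,367) and (176,263). I'll zoom in on the bottle and reader.

```bash
cat > h.py <<'E'
import numpy as np, cv2
from rig import ctrl, viewer
def K(i): return np.array([[i['fx'],0,i['cx']],[0,i['fy'],i['cy']],[0,0,1.]]), np.array([i['k1'],0,0,0])
def w(i,uv,z):
    "pixels -> world points on plane z"
    k,d=K(i); p=cv2.undistortPoints(np.array(uv,float).reshape(-1,1,2),k,d).reshape(-1,2)
    r=np.c_[p,np.ones(len(p))]@i['R']; c=-i['R'].T@i['t']
    return c+r*((z-c[2])/r[:,2])[:,None]
def proj(i,X):
    k,d=K(i); return cv2.projectPoints(np.array(X,float).reshape(-1,1,3),cv2.Rodrigues(i['R'])[0],i['t'],k,d)[0].reshape(-1,2)
def square(c,yaw,z,s=28):
    a=yaw+np.pi/4+np.arange(4)*np.pi/2
    return np.c_[c[0]+s*2**.5*np.cos(a),c[1]+s*2**.5*np.sin(a),np.full(4,z)]
E
python3 - <<'E'
from h import *
t=cv2.imread("pics/top0.png");s=cv2.imread("pics/scene0.png")
def crop(im,x,y,w_,h_,f): return cv2.resize(im[y:y+h_,x:x+w_],None,fx=f,fy=f,interpolation=cv2.INTER_CUBIC)
a=np.vstack([np.hstack([crop(t,370,250,66,50,6),crop(s,260,165,66,50,6)]),np.hstack([crop(t,265,150,66,50,6),crop(s,255,270,66,50,6)])])
cv2.imwrite("pics/z.png",a)
i=viewer.camera_info("top");j=viewer.camera_info("scene")
for n,im,q in(("top",t,i),("scene",s,j)):
    # bat: bright low-saturation blob
    h=cv2.cvtColor(im,cv2.COLOR_BGR2HSV)
    m=cv2.inRange(h,(0,0,150),(179,70,255)); nl,lab,st,ce=cv2.connectedComponentsWithStats(m)
    x,y=(176,263) if n=="top" else (455,367)
    l=lab[y,x];cs=max(cv2.findContours((lab==l).astype(np.uint8),0,1)[0],key=len)
    W=w(q,cs.reshape(-1,2),15);c,r=cv2.minEnclosingCircle(W[:,:2].astype(np.float32));print(n,st[l],"bat",c,r)
E
```

```text
top [ 145  231   62   63 3018] bat (539.135498046875, 365.058837890625) 79.42845916748047
scene [ 417  331   76   71 4185] bat (540.5645141601562, 366.272705078125) 79.61507415771484
```

View pics/z.png

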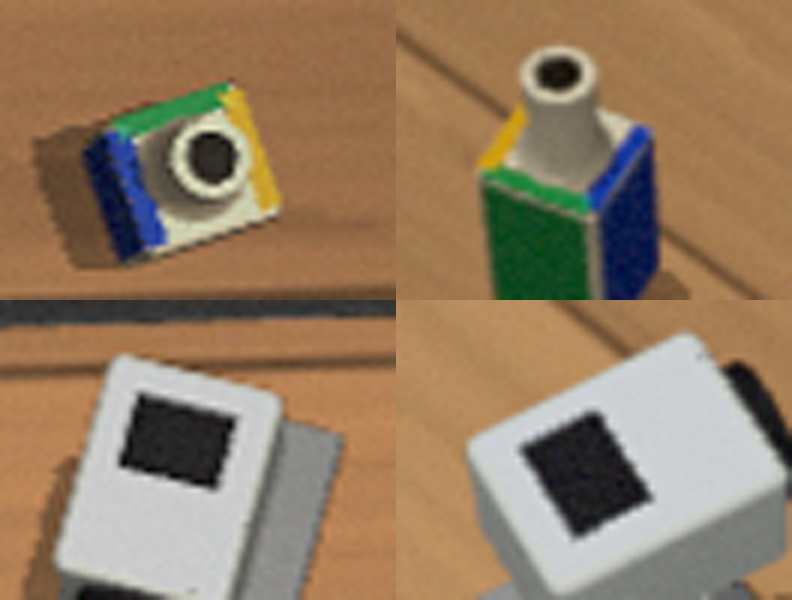

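The top crop shows the bottle's upper corners at about (117,130), (232,88), (278,207) and (160,250). Its neck rim centre is at (209,158) in top and (163,73) in scene. The box-top corners are also clear.

Run:
```python
from h import *
i=viewer.camera_info("top");j=viewer.camera_info("scene")
T=lambda p,x,y:np.array(p)/6.+[x,y]-.42
c=w(i,T([(117,130),(232,88),(278,207),(160,250)],370,250),90)[:,:2];print("bottle top",c,c.mean(0))
e=c[1]-c[0];print("edge lens",[np.linalg.norm(c[k]-c[k-1]) for k in range(4)])
d=c[1]-c[2]+c[0]-c[3]; yaw=np.arctan2(d[1],d[0]);print("green(+x) yaw",yaw, "edge dir",np.arctan2(e[1],e[0]))
print("rim",w(i,T([(209,158)],370,250),135),w(j,T([(559-396,73)],260,165),135))
cs=w(j,T([(480-396,172),(590-396,212),(652-396,128)],260,165),90)[:,:2];print("scene amb-gr,gr-bl,bl-cr",cs, (cs[0]+cs[2])/2)
bt=w(i,T([(118,353),(285,397)],265,150-50),155)
b=w(i,T([(118,355-300),(285,397-300),(235,597-300),(56,567-300)],265,150),155)[:,:2]
print("box T",b,b.mean(0),[np.linalg.norm(b[k]-b[k-1]) for k in range(4)])
s=w(j,T([(467-396,447-300),(690-396,333-300),(790-396,475-300),(560-396,597-300)],255,270),155)[:,:2]
print("box S",s,s.mean(0),[np.linalg.norm(s[k]-s[k-1]) for k in range(4)])
for q in((b[0]+b[1]-b[2]-b[3]),(s[0]+s[3]-s[1]-s[2]),b[1]-b[0],s[1]-s[2]): print(np.arctan2(q[1],q[0]))
wi=viewer.camera_info("wrist");st=ctrl.sense()
print(wi); print("cam in world",-wi['R'].T@wi['t'],st['eef_pos'])
from scipy.spatial.transform import Rotation as Ro
print(Ro.from_quat(np.roll(st['ee_rot'],-1)).as_matrix())
```

```text
bottle top [[ 493.81939651 -161.50230005]
 [ 508.99237818 -207.5373225 ]
 [ 461.75900975 -223.10376024]
 [ 446.44056243 -176.07372956]] [ 477.75283672 -192.05427809]
edge lens [np.float64(49.56894670172149), np.float64(48.47104975209077), np.float64(49.732334322341124), np.float64(49.46189052109843)]
green(+x) yaw 0.3083789243080017 edge dir -1.2524126959830688
rim [[ 477.87380446 -189.89168241  135.        ]] [[ 477.64481178 -188.71367468  135.        ]]
scene amb-gr,gr-bl,bl-cr [[ 510.51507858 -204.93725785]
 [ 495.1165458  -157.18314898]
 [ 446.16361385 -170.06760936]] [ 478.33934622 -187.50243361]
box T [[754.68028661  75.77023298]
 [735.87370555  11.9542832 ]
 [657.68254222  32.91289701]
 [671.45466227 100.6987576 ]] [704.92279916  55.3340427 ] [np.float64(86.87885753589073), np.float64(66.52941407608802), np.float64(80.95135276981395), np.float64(69.17076107291925)]
box S [[739.06402345  18.56668422]
 [656.3957309   41.97056135]
 [673.54088428 104.8352863 ]
 [757.08103327  81.12948709]] [706.52041797  61.62550474] [np.float64(65.10542946710207), np.float64(85.9173326962463), np.float64(65.16080053876904), np.float64(86.83847884866093)]
-0.27697067786608626
-0.27619328212152966
-1.8573839690782479
-1.8370517574910923
{'fx': 334.9913972911017, 'fy': 334.9913972911017, 'cx': 322.7014931391844, 'cy': 236.26759257181442, 'k1': 0.006986540610854729, 'R': array([[ 4.20236821e-01, -9.07414427e-01, -2.68674654e-04],
       [-8.71571716e-01, -4.03719900e-01,  2.78160002e-01],
       [-2.52514868e-01, -1.16658906e-01, -9.60534716e-01]]), 't': array([-525.06950101,  -36.30330031,  378.37866409])}
cam in world [ 284.5588468  -446.97076406  373.40289598] [ 221.06991029 -475.94437372  230.81013802]
[[-2.42294676e-04  4.21187544e-01 -9.06973536e-01]
 [ 1.07794707e-03 -9.06972925e-01 -4.21187548e-01]
 [-9.99999390e-01 -1.07972097e-03 -2.34263168e-04]]
```

Estimates so far:

| Item | Position (mm) | Yaw (rad) |
|---|---|---|
| Bottle | (478, -189.5) | green at +0.31 |
| Bat | (540, 365.5) | – |
| Lens axis (+x) | – | about -0.277 |

I'm moving above the bottle and turning the wrist by +1.03 so that joint 6 has room for the whole show.

Request:
carry_out:
  targets:
    - {"x": 0.034,"y": 0.038,"z": 0.0,"az": 0.15}
    - {"x": 0.07,"y": 0.078,"z": 0.0,"az": 0.3}
    - {"x": 0.106,"y": 0.118,"z": 0.0,"az": 0.45}
    - {"x": 0.142,"y": 0.158,"z": 0.0,"az": 0.6}
    - {"x": 0.175,"y": 0.195,"z": 0.0,"az": 0.75,"hand": 1}
  grip_force: 50

```text
invalid input at $.targets[0]: expected keys x, y, z, ax, ay, az, hand
```

Request:
carry_out:
  targets:
    - {"x": 0.03,"y": 0.034,"z": 0.0,"az": 0.12}
    - {"x": 0.06,"y": 0.067,"z": 0.0,"az": 0.24}
    - {"x": 0.082,"y": 0.0915,"z": 0.0,"az": 0.286}
    - {"x": 0.082,"y": 0.0915,"z": 0.0,"az": 0.286}
    - {"x": 0.082,"y": 0.0915,"z": 0.0,"az": 0.286}

```text
invalid input at $.targets[0]: expected keys x, y, z, ax, ay, az, hand
```

All keys are required in every row.

Request:
carry_out:
  targets:
    - {"x": 0.034,"y": 0.038,"z": 0,"ax": 0,"ay": 0,"az": 0.15,"hand": 1}
    - {"x": 0.07,"y": 0.078,"z": 0,"ax": 0,"ay": 0,"az": 0.3,"hand": 1}
    - {"x": 0.106,"y": 0.118,"z": 0,"ax": 0,"ay": 0,"az": 0.45,"hand": 1}
    - {"x": 0.142,"y": 0.158,"z": 0,"ax": 0,"ay": 0,"az": 0.6,"hand": 1}
    - {"x": 0.175,"y": 0.195,"z": 0,"ax": 0,"ay": 0,"az": 0.75,"hand": 1}
  grip_force: 50

```text
time_s: 0.72
eef_pos: [397.1, -279.5, 231.1]
ee_rot: [0.396, 0.586, 0.396, -0.586]
force: [0.3, -0.2, 0.7]
grip_width: 0.999
```

Request:
carry_out:
  targets:
    - {"x": 0.03,"y": 0.034,"z": 0,"ax": 0,"ay": 0,"az": 0.12,"hand": 1}
    - {"x": 0.06,"y": 0.067,"z": 0,"ax": 0,"ay": 0,"az": 0.24,"hand": 1}
    - {"x": 0.082,"y": 0.0915,"z": 0,"ax": 0,"ay": 0,"az": 0.286,"hand": 1}
    - {"x": 0.082,"y": 0.0915,"z": 0,"ax": 0,"ay": 0,"az": 0.286,"hand": 1}
    - {"x": 0.082,"y": 0.0915,"z": 0,"ax": 0,"ay": 0,"az": 0.286,"hand": 1}

```text
time_s: 1.35
eef_pos: [477.7, -190.1, 231.1]
ee_rot: [-0.474, -0.524, -0.474, 0.525]
force: [0.6, -0.3, -1.0]
grip_width: 0.999
```

Run:
```python
from h import *
s=ctrl.sense();i=viewer.camera_info("wrist");im=viewer.capture("wrist")
print(s['eef_pos'],s['joints'])
c=np.array([478,-189.5]);a=np.arange(0,6.28,.3)
for z,col in((135,(0,0,255)),):
    for p in proj(i,np.c_[c[0]+15*np.cos(a),c[1]+15*np.sin(a),a*0+z]): cv2.circle(im,tuple(int(v) for v in p),1,col,-1)
cv2.polylines(im,[proj(i,square(c,.31,90)).astype(int)],True,(255,0,255),1)
cv2.imwrite("pics/w1.png",im)
```

```text
[ 477.71333496 -190.07007469  231.05633723] [-6.06698992e-01  2.89455244e-01  1.52988897e+00 -3.10061105e-04
  1.32279050e+00 -5.05885517e-01]
```

View pics/w1.png

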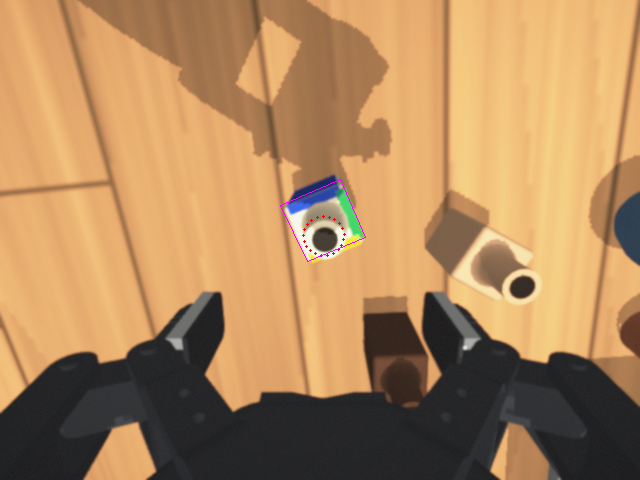

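The prediction overlay matches the bottle: neck at (324,238) and body corners within about 2 px. The pink bottle at (500,275) and the brown one at (395,350) are clear of the fingers, so I'm descending.

Request:
carry_out:
  targets:
    - {"x": 0,"y": 0.0,"z": -0.045,"ax": 0,"ay": 0,"az": 0,"hand": 1}
    - {"x": 0,"y": 0.0,"z": -0.09,"ax": 0,"ay": 0,"az": 0,"hand": 1}
    - {"x": 0,"y": 0.0,"z": -0.12,"ax": 0,"ay": 0,"az": 0,"hand": 1}
    - {"x": 0,"y": 0.0,"z": -0.129,"ax": 0,"ay": 0,"az": 0,"hand": 1}
    - {"x": 0,"y": 0.0,"z": -0.129,"ax": 0,"ay": 0,"az": 0,"hand": 1}

```text
time_s: 2.02
eef_pos: [478.1, -190.3, 102.8]
ee_rot: [0.474, 0.525, 0.474, -0.525]
force: [0.1, -0.4, 0.1]
grip_width: 1.0
```

Request:
carry_out:
  targets:
    - {"x": 0,"y": 0,"z": 0,"ax": 0,"ay": 0,"az": 0,"hand": -1}
    - {"x": 0,"y": 0,"z": 0,"ax": 0,"ay": 0,"az": 0,"hand": -1}
    - {"x": 0,"y": 0,"z": 0,"ax": 0,"ay": 0,"az": 0,"hand": -1}
    - {"x": 0,"y": 0,"z": 0,"ax": 0,"ay": 0,"az": 0,"hand": -1}
    - {"x": 0,"y": 0,"z": 0,"ax": 0,"ay": 0,"az": 0,"hand": -1}

```text
time_s: 2.65
eef_pos: [478.5, -189.9, 102.9]
ee_rot: [0.475, 0.524, 0.474, -0.524]
force: [0.5, 0.5, 5.7]
grip_width: 0.338
```

Gripped at 28.7 mm. I'm lifting 80 mm, then traversing while turning.

Request:
carry_out:
  targets:
    - {"x": 0,"y": 0,"z": 0.01,"ax": 0,"ay": 0,"az": 0,"hand": -1}
    - {"x": 0,"y": 0,"z": 0.03,"ax": 0,"ay": 0,"az": 0,"hand": -1}
    - {"x": 0,"y": 0,"z": 0.055,"ax": 0,"ay": 0,"az": 0,"hand": -1}
    - {"x": 0,"y": 0.005,"z": 0.075,"ax": 0,"ay": 0,"az": 0,"hand": -1}
    - {"x": 0,"y": 0.02,"z": 0.08,"ax": 0,"ay": 0,"az": -0.05,"hand": -1}

```text
time_s: 3.28
eef_pos: [478.2, -169.9, 183.5]
ee_rot: [0.461, 0.537, 0.46, -0.536]
force: [0.4, 0.3, -3.1]
grip_width: 0.339
```

Request:
carry_out:
  targets:
    - {"x": 0.006,"y": 0.025,"z": 0,"ax": 0,"ay": 0,"az": -0.12,"hand": -1}
    - {"x": 0.013,"y": 0.055,"z": 0,"ax": 0,"ay": 0,"az": -0.26,"hand": -1}
    - {"x": 0.02,"y": 0.085,"z": 0,"ax": 0,"ay": 0,"az": -0.4,"hand": -1}
    - {"x": 0.027,"y": 0.115,"z": 0,"ax": 0,"ay": 0,"az": -0.54,"hand": -1}
    - {"x": 0.034,"y": 0.145,"z": 0,"ax": 0,"ay": 0,"az": -0.68,"hand": -1}

```text
time_s: 3.9
eef_pos: [511.9, -23.6, 182.2]
ee_rot: [-0.254, -0.659, -0.255, 0.66]
force: [-0.1, -1.0, -3.3]
grip_width: 0.338
```

Request:
carry_out:
  targets:
    - {"x": 0.007,"y": 0.03,"z": 0,"ax": 0,"ay": 0,"az": -0.14,"hand": -1}
    - {"x": 0.014,"y": 0.06,"z": 0,"ax": 0,"ay": 0,"az": -0.28,"hand": -1}
    - {"x": 0.021,"y": 0.09,"z": 0,"ax": 0,"ay": 0,"az": -0.42,"hand": -1}
    - {"x": 0.028,"y": 0.115,"z": 0,"ax": 0,"ay": 0,"az": -0.56,"hand": -1}
    - {"x": 0.034,"y": 0.129,"z": 0,"ax": 0,"ay": 0,"az": -0.7,"hand": -1}

```text
time_s: 4.53
eef_pos: [545.8, 105.6, 182.1]
ee_rot: [-0.013, -0.706, -0.013, 0.708]
force: [-0.5, 0.3, -3.8]
grip_width: 0.334
```

Request:
carry_out:
  targets:
    - {"x": 0,"y": 0,"z": 0,"ax": 0,"ay": 0,"az": -0.15,"hand": -1}
    - {"x": 0,"y": 0,"z": 0,"ax": 0,"ay": 0,"az": -0.3,"hand": -1}
    - {"x": 0,"y": 0,"z": 0,"ax": 0,"ay": 0,"az": -0.45,"hand": -1}
    - {"x": 0,"y": 0,"z": 0,"ax": 0,"ay": 0,"az": -0.6,"hand": -1}
    - {"x": 0,"y": 0,"z": 0,"ax": 0,"ay": 0,"az": -0.728,"hand": -1}

```text
time_s: 5.15
eef_pos: [545.7, 104.3, 182.1]
ee_rot: [0.24, -0.665, 0.24, 0.666]
force: [0.0, 0.4, -3.2]
grip_width: 0.334
```

Request:
carry_out:
  targets:
    - {"x": 0,"y": 0,"z": 0,"ax": 0,"ay": 0,"az": 0,"hand": -1}
    - {"x": 0,"y": 0,"z": 0,"ax": 0,"ay": 0,"az": 0,"hand": -1}
    - {"x": 0,"y": 0,"z": 0,"ax": 0,"ay": 0,"az": 0,"hand": -1}

```text
time_s: 5.52
eef_pos: [546.0, 104.3, 182.3]
ee_rot: [0.238, -0.666, 0.238, 0.666]
force: [0.2, -0.7, -2.6]
grip_width: 0.341
```

Run:
```python
from h import *
s=ctrl.sense();print(s['eef_pos'],s['ee_rot'],s['joints'],s['grip_width'],s['force'])
i=viewer.camera_info("wrist");wv=viewer.capture("wrist");np.savez("pics/wi.npz",**i);cv2.imwrite("pics/w2.png",wv)
t=viewer.capture("top");sc=viewer.capture("scene");cv2.imwrite("pics/t2.png",t);cv2.imwrite("pics/s2.png",sc)
L=cv2.resize(sc[215:340,225:375],None,fx=2.66,fy=2.66,interpolation=cv2.INTER_CUBIC)
R=cv2.resize(t[130:255,205:355],None,fx=2.66,fy=2.66,interpolation=cv2.INTER_CUBIC)
cv2.imwrite("pics/c2.png",np.hstack([L,R]))
```

```text
[546.03706201 104.31881098 182.25074   ] [ 0.23771523 -0.6658478   0.23780002  0.66602502] [-2.19737347e-02  4.21576349e-01  1.47514752e+00 -3.66497486e-05
  1.24514444e+00  2.23467760e+00] 0.34072399148443905 [ 0.21528525 -0.67657645 -2.6160169 ]
```

View pics/w2.png

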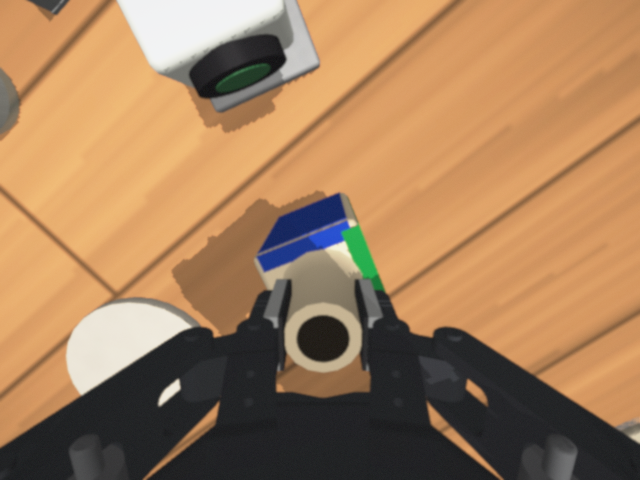

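View pics/c2.png

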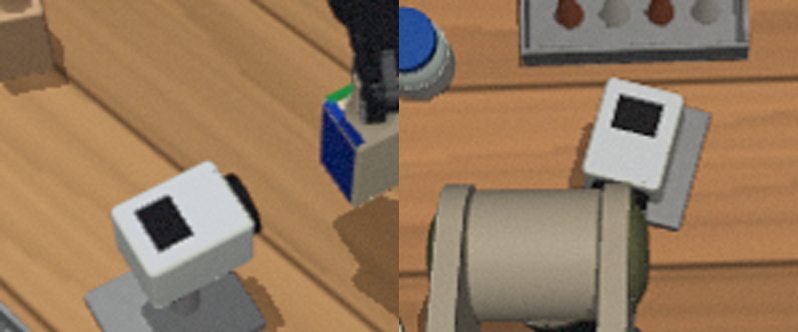

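The wrist view shows the lens well: green glass at about (244,78), with the ring around it, and the blue face toward it. I'll overlay the predicted ring, box and bottle on an enlarged view to correct the lens estimate.

```bash
cat > ov.py <<'E'
from h import *
def reader(L,yaw,prot):
    b=np.array([np.cos(yaw),np.sin(yaw)]);n=np.array([-b[1],b[0]]);a=np.arange(0,6.3,.1)
    ring=np.c_[np.array(L)+26*np.cos(a)[:,None]*n,125+26*np.sin(a)]
    box=np.array([[*(np.array(L)+b*d+n*s),155] for d,s in((prot,35),(prot,-35),(prot+90,-35),(prot+90,35))])
    return ring,box
E
python3 - <<'E'
from ov import *
i=dict(np.load("pics/wi.npz"));im=cv2.imread("pics/w2.png")
x0,y0,f=110,0,3
big=cv2.resize(im[0:200+y0,x0:x0+265],None,fx=f,fy=f,interpolation=cv2.INTER_CUBIC)
def dr(X,col): cv2.polylines(big,[((proj(i,X)-[x0,y0]+.5)*f).astype(int)],True,col,1)
r,b=reader((651,74),-.277,12);dr(r,(0,0,255));dr(b,(255,0,255))
cv2.imwrite("pics/o2.png",big)
E
```

```text
(no output)
```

View pics/o2.png

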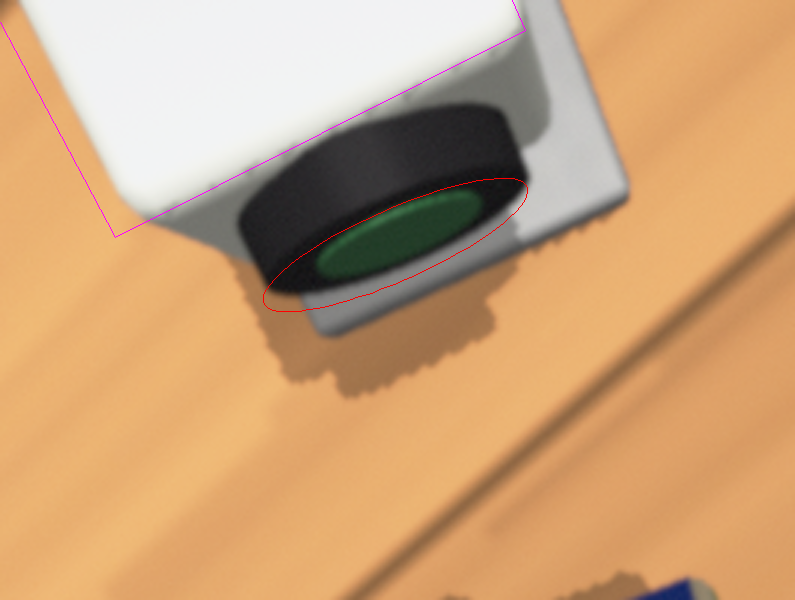

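The prediction is close but slightly off (a few mm). I'll refine it by fitting a cylinder silhouette to the dark ring pixels.

```bash
cat > fit.py <<'E'
from ov import *
from scipy.optimize import minimize
def ringfit(im,i,x0=(651,74,-.277,12)):
    hsv=cv2.cvtColor(im,cv2.COLOR_BGR2HSV)
    dark=(hsv[...,2]<75).astype(np.uint8);r0=proj(i,reader(x0[:2],x0[2],0)[0]);u,v=r0.mean(0).astype(int)
    dark[v+45:]=0;dark[:, :max(0,u-70)]=0;dark[:,u+70:]=0
    n,l,st,_=cv2.connectedComponentsWithStats(dark);k=1+np.argmax(st[1:,4]);m=(l==k).astype(np.uint8)
    cs=max(cv2.findContours(m,0,1)[0],key=cv2.contourArea);m=cv2.fillPoly(m*0,[cs],1)
    def pred(p):
        a=np.vstack([proj(i,np.c_[reader(np.array(p[:2])+d*np.array([np.cos(p[2]),np.sin(p[2])]),p[2],0)[0]]) for d in(0,p[3])])
        h=cv2.convexHull((a*16+8).astype(np.int32));q=np.zeros(m.shape,np.uint8);cv2.fillPoly(q,[h],255,cv2.LINE_AA,4);return q/255
    f=lambda p:np.abs(pred(p)-m).sum()
    best=minimize(f,x0,method="Nelder-Mead",options=dict(initial_simplex=np.array(x0)+np.vstack([np.zeros(4),np.diag([6,6,.1,4])]),maxiter=600))
    for fix in (-.277,):
        b2=minimize(lambda p:f([p[0],p[1],fix,p[2]]),[best.x[0],best.x[1],best.x[3]],method="Nelder-Mead",options=dict(initial_simplex=np.array([best.x[0],best.x[1],best.x[3]])+np.vstack([np.zeros(3),np.eye(3)*4])))
        print("yaw fixed",fix,b2.x,b2.fun)
    print("free",best.x,best.fun,m.sum());return best.x
if __name__=="__main__":
    ringfit(cv2.imread("pics/w2.png"),dict(np.load("pics/wi.npz")))
E
python3 fit.py
python3 - <<'E'
from h import *
s=ctrl.sense();q=s['ee_rot']
from scipy.spatial.transform import Rotation as Ro
m=Ro.from_quat(np.roll(q,-1)).as_matrix();print("psi",np.arctan2(m[1,1],m[0,1]))
i=dict(np.load("pics/wi.npz"));im=cv2.imread("pics/w2.png")
# bottle yaw: blue top edge in picture, body top z = 90+79.5
c=s['eef_pos'][:2];p=proj(i,square(c,-1.848,169.5));print("pred corners",p)
# fit the boundary blue-face / top-band: far (lens-side) upper edge via picked pixels
P=w(i,[(258,258),(354,222)],169.5);e=P[1]-P[0];print(P,"blue edge dir",np.arctan2(e[1],e[0]),"want",-.277-np.pi/2)
E
```

```text
yaw fixed -0.277 [653.64223642  71.90956589   8.75731094] 141.08235294117648
free [ 6.53759961e+02  7.20277986e+01 -2.88541818e-01  8.63988524e+00] 140.56470588235294 4028
psi -2.257400532956084
pred corners [[351.3254704  213.58361619]
 [245.79445915 258.0174778 ]
 [293.66601389 348.66891498]
 [392.22768586 311.11125842]]
[[576.89938094 118.95941447 169.5       ]
 [561.33360916  71.27643776 169.5       ]] blue edge dir -1.8863327743517715 want -1.8477963267948967
```

```bash
cat > bfit.py <<'E'
from fit import *
def bfit(im,i,c,yaw,zu,hue,off):
    "fit yaw/pos of the coloured face (normal at yaw+off) by its mask"
    h=cv2.cvtColor(im,cv2.COLOR_BGR2HSV);m=cv2.inRange(h,(hue[0],130,30),(hue[1],255,255))
    n,l,st,_=cv2.connectedComponentsWithStats(m);k=1+np.argmax(st[1:,4]);m=(l==k)*1.;print("mask",st[k])
    def pred(p):
        a=p[2]+off;N=np.array([np.cos(a),np.sin(a)]);T=np.array([-N[1],N[0]])
        def P(d,s,z): return [*(np.array(p[:2])+d*N+s*T),z]
        hw=p[3]
        polys=[[P(28,-hw,zu),P(28,hw,zu),P(28,hw,zu+90),P(28,-hw,zu+90)],[P(28,-hw,zu+90),P(28,hw,zu+90),P(p[4],hw,zu+90),P(p[4],-hw,zu+90)]]
        q=np.zeros(m.shape,np.uint8)
        for po in polys: cv2.fillPoly(q,[(proj(i,po)*16+8).astype(np.int32)],255,cv2.LINE_AA,4)
        return q/255
    f=lambda p:np.abs(pred(p)-m).sum()
    x0=np.array([*c,yaw,26,22]);best=min((minimize(f,x0,method="Nelder-Mead",options=dict(initial_simplex=x0+np.vstack([np.zeros(5),np.diag(sg*np.array([4,4,.08,3,-3]))]),maxiter=900)) for sg in(1,-1)),key=lambda r:r.fun)
    print("pos,yaw,hw,band",best.x,best.fun);return best.x
if __name__=="__main__":
    i=dict(np.load("pics/wi.npz"))
    bfit(cv2.imread("pics/w2.png"),i,(546,104.3),-1.848,79.5,(100,135),np.pi/2)
    print("mouth",w(i,[(322,338)],214.5))
E
python3 bfit.py
```

```text
mask [ 261  195   84   56 1883]
pos,yaw,hw,band [545.595184   102.54312903  -1.82944714  22.62529962  29.13027632] 396.2274509803922
mouth [[544.81015614 104.48858559 214.5       ]]
```

```bash
sed -i 's/^    n,l,st,_=cv2.connectedComponentsWithStats(m);k=1+np.argmax(st\[1:,4\]);m=(l==k)\*1.;print("mask",st\[k\])/    m=cv2.morphologyEx(m,cv2.MORPH_CLOSE,np.ones((5,5)))\n&/' bfit.py; python3 bfit.py
python3 - <<'E'
import cv2
im=cv2.imread("pics/w2.png");cv2.imwrite("pics/b.png",cv2.resize(im[180:320,230:400],None,fx=4.5,fy=4.2,interpolation=cv2.INTER_CUBIC))
E
```

```text
mask [ 258  195   91   76 3628]
pos,yaw,hw,band [543.78284669 105.02130066  -1.86217149  23.30482957  21.34674645] 224.81176470588235
mouth [[544.81015614 104.48858559 214.5       ]]
```

View pics/b.png

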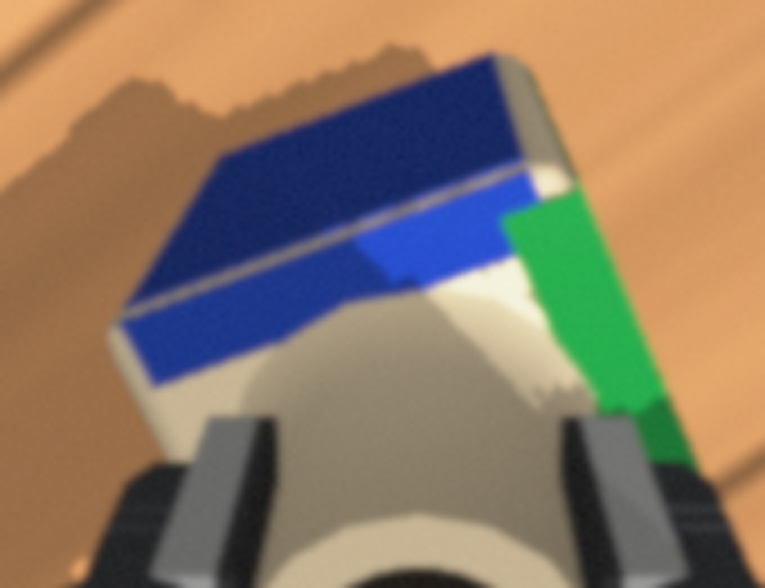

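The blue face fit gives a bottle yaw of about -1.86 (wanted -1.851) at (545, 104.6). The lens is at (653.7, 72), so the show position is (588.4, 90.8). I'm closing in and holding.

Request:
carry_out:
  targets:
    - {"x": 0.015,"y": -0.005,"z": 0.0003,"ax": 0,"ay": 0,"az": 0.005,"hand": -1}
    - {"x": 0.033,"y": -0.0105,"z": 0.0006,"ax": 0,"ay": 0,"az": 0.01,"hand": -1}
    - {"x": 0.043,"y": -0.0137,"z": 0.0007,"ax": 0,"ay": 0,"az": 0.01,"hand": -1}
    - {"x": 0.043,"y": -0.0137,"z": 0.0007,"ax": 0,"ay": 0,"az": 0.01,"hand": -1}
    - {"x": 0.043,"y": -0.0137,"z": 0.0007,"ax": 0,"ay": 0,"az": 0.01,"hand": -1}

```text
time_s: 6.3
eef_pos: [588.6, 90.9, 182.9]
ee_rot: [0.235, -0.667, 0.235, 0.667]
force: [-0.0, -0.1, -4.2]
grip_width: 0.334
```

Run:
```python
from bfit import *
s=ctrl.sense();i=viewer.camera_info("wrist");im=viewer.capture("wrist");cv2.imwrite("pics/w3.png",im)
p=s['eef_pos'];print(p,s['joints'][5])
L=ringfit(im,i,(653.7,72,-.28,9));b=bfit(im,i,p[:2],-1.851,80,(100,135),np.pi/2)
for c in(p[:2],b[:2]):
    d=L[:2]-c;y=-.28;print("dist",d@[np.cos(y),np.sin(y)],"lat",d@[-np.sin(y),np.cos(y)])
```

```text
[588.64733445  90.85892563 182.90872972] 2.2043394316433247
yaw fixed -0.277 [6.54923948e+02 8.56241094e+01 2.47075942e-03] 1934.113725490196
free [ 6.52907339e+02  8.59731051e+01 -2.32815330e-01 -9.35140873e-02] 1931.5098039215686 1778
mask [ 258  195   92   76 3682]
pos,yaw,hw,band [586.28698585  91.66620943  -1.8548474   23.29133924  21.61040518] 198.9294117647059
dist 63.107650963101925 lat 13.063070873332286
dist 65.59917426703964 lat 12.939522060109129
```

View pics/w3.png

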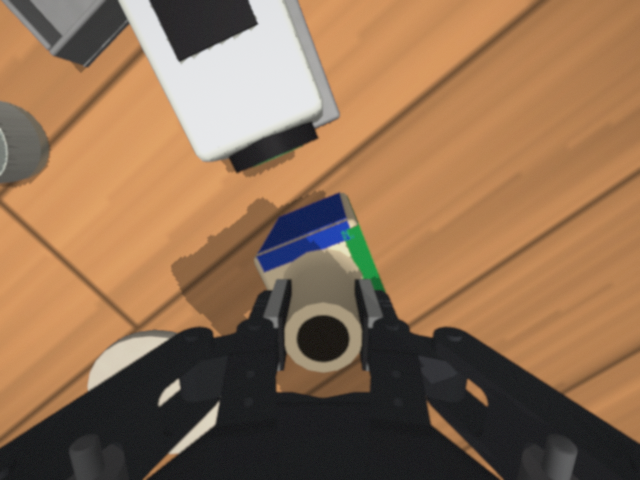

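The ring fit locked onto the box's dark panel, so it's invalid. I'll use the ring's front-edge ends instead, at about (237,170) and (317,138).

Run:
```python
from bfit import *
i=viewer.camera_info("wrist")
P=w(i,[(238,170),(317,137)],127);e=P[1]-P[0];print(P,P.mean(0),np.linalg.norm(e),np.arctan2(e[1],e[0])+np.pi/2)
im=cv2.imread("pics/w3.png");im[:115]=255
ringfit(im,i,(653.7,72,-.28,9))
```

```text
[[660.65262532  95.12150859 127.        ]
 [646.07485759  47.58590032 127.        ]] [653.36374146  71.35370446 127.        ] 49.72067341974049 -0.29756520891675486
yaw fixed -0.277 [654.14740406  72.39893645   8.39533083] 132.59607843137255
free [ 6.53745955e+02  7.20668972e+01 -2.84735076e-01  8.81890112e+00] 132.30588235294118 1758
```

The lens is confirmed at (653.8, 72.1), yaw -0.283, and the blue face is square and centred within about 1 mm. I'm holding blue, then turning +π/2 to green and holding.

Request:
carry_out:
  targets:
    - {"x": 0,"y": 0,"z": 0,"ax": 0,"ay": 0,"az": 0,"hand": -1}
    - {"x": 0,"y": 0,"z": 0,"ax": 0,"ay": 0,"az": 0,"hand": -1}
    - {"x": 0,"y": 0,"z": 0,"ax": 0,"ay": 0,"az": 0,"hand": -1}
    - {"x": 0,"y": 0,"z": 0,"ax": 0,"ay": 0,"az": 0,"hand": -1}
    - {"x": 0,"y": 0,"z": 0,"ax": 0,"ay": 0,"az": 0,"hand": -1}

```text
time_s: 6.98
eef_pos: [589.1, 90.6, 183.0]
ee_rot: [0.235, -0.667, 0.235, 0.667]
force: [-1.1, 0.9, -3.8]
grip_width: 0.335
```

Request:
carry_out:
  targets:
    - {"x": 0,"y": 0,"z": 0,"ax": 0,"ay": 0,"az": 0,"hand": -1}
    - {"x": 0,"y": 0,"z": 0,"ax": 0,"ay": 0,"az": 0,"hand": -1}
    - {"x": 0,"y": 0,"z": 0,"ax": 0,"ay": 0,"az": 0,"hand": -1}
    - {"x": 0,"y": 0,"z": 0,"ax": 0,"ay": 0,"az": 0,"hand": -1}

```text
time_s: 7.48
eef_pos: [589.1, 90.7, 183.0]
ee_rot: [0.235, -0.667, 0.235, 0.667]
force: [-0.1, -0.2, -3.7]
grip_width: 0.343
```

Request:
carry_out:
  targets:
    - {"x": 0,"y": 0,"z": 0,"ax": 0,"ay": 0,"az": 0.14,"hand": -1}
    - {"x": 0,"y": 0,"z": 0,"ax": 0,"ay": 0,"az": 0.3,"hand": -1}
    - {"x": 0,"y": 0,"z": 0,"ax": 0,"ay": 0,"az": 0.46,"hand": -1}
    - {"x": 0,"y": 0,"z": 0,"ax": 0,"ay": 0,"az": 0.62,"hand": -1}
    - {"x": 0,"y": 0,"z": 0,"ax": 0,"ay": 0,"az": 0.78,"hand": -1}

```text
time_s: 8.1
eef_pos: [589.1, 90.6, 183.0]
ee_rot: [0.038, 0.706, 0.038, -0.706]
force: [-0.6, 0.1, -3.5]
grip_width: 0.339
```

Request:
carry_out:
  targets:
    - {"x": 0,"y": 0,"z": 0,"ax": 0,"ay": 0,"az": 0.16,"hand": -1}
    - {"x": 0,"y": 0,"z": 0,"ax": 0,"ay": 0,"az": 0.32,"hand": -1}
    - {"x": 0,"y": 0,"z": 0,"ax": 0,"ay": 0,"az": 0.48,"hand": -1}
    - {"x": 0,"y": 0,"z": 0,"ax": 0,"ay": 0,"az": 0.64,"hand": -1}
    - {"x": 0,"y": 0,"z": 0,"ax": 0,"ay": 0,"az": 0.791,"hand": -1}

```text
time_s: 8.72
eef_pos: [589.1, 90.6, 183.0]
ee_rot: [0.307, 0.637, 0.307, -0.637]
force: [0.0, 0.7, -3.9]
grip_width: 0.334
```

Request:
carry_out:
  targets:
    - {"x": 0,"y": 0,"z": 0,"ax": 0,"ay": 0,"az": 0,"hand": -1}
    - {"x": 0,"y": 0,"z": 0,"ax": 0,"ay": 0,"az": 0,"hand": -1}
    - {"x": 0,"y": 0,"z": 0,"ax": 0,"ay": 0,"az": 0,"hand": -1}
    - {"x": 0,"y": 0,"z": 0,"ax": 0,"ay": 0,"az": 0,"hand": -1}

```text
time_s: 9.22
eef_pos: [589.1, 90.6, 183.0]
ee_rot: [0.305, 0.638, 0.305, -0.638]
force: [-0.8, 0.1, -2.9]
grip_width: 0.338
```

Run:
```python
from h import *
from scipy.spatial.transform import Rotation as Ro
s=ctrl.sense();m=Ro.from_quat(np.roll(s['ee_rot'],-1)).as_matrix()
print(s['time_s'],s['eef_pos'],"psi",np.arctan2(m[1,1],m[0,1]),"want",-2.2474+np.pi/2,m[2])
sc=viewer.capture("scene");w_=viewer.capture("wrist");cv2.imwrite("pics/w4.png",w_)
cv2.imwrite("pics/s4.png",np.hstack([cv2.resize(sc[190:340,240:390],(360,360)),cv2.resize(w_,(440,330))[:330].copy() if 0 else cv2.copyMakeBorder(cv2.resize(w_,(440,330)),0,30,0,0,0)]))
```

```text
9.225 [589.14070648  90.63793293 183.00195579] psi -0.677845517988255 want -0.6766036732051033 [-9.99999999e-01  5.81087485e-06 -3.96278040e-05]
```

View pics/s4.png

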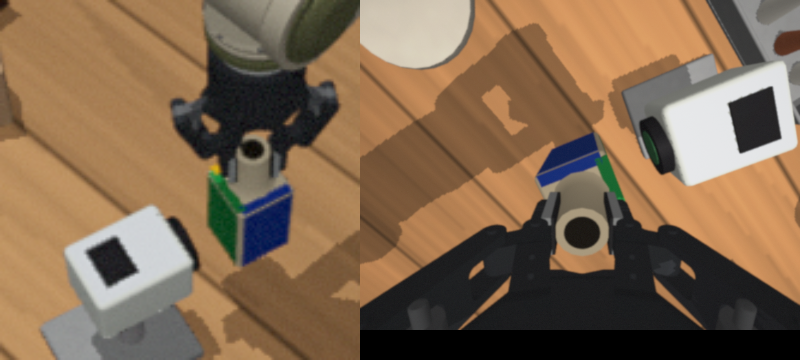

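Green now faces the lens (left crop; upright and centred in the wrist view). I'm holding green, turning to amber, holding again, then carrying the bottle to the bat.

Request:
carry_out:
  targets:
    - {"x": 0,"y": 0,"z": 0,"ax": 0,"ay": 0,"az": 0,"hand": -1}
    - {"x": 0,"y": 0,"z": 0,"ax": 0,"ay": 0,"az": 0,"hand": -1}
    - {"x": 0,"y": 0,"z": 0,"ax": 0,"ay": 0,"az": 0,"hand": -1}
    - {"x": 0,"y": 0,"z": 0,"ax": 0,"ay": 0,"az": 0,"hand": -1}
    - {"x": 0,"y": 0,"z": 0,"ax": 0,"ay": 0,"az": 0,"hand": -1}

```text
time_s: 9.95
eef_pos: [589.1, 90.6, 183.0]
ee_rot: [0.306, 0.638, 0.306, -0.638]
force: [-0.3, 0.2, -4.2]
grip_width: 0.336
```

Request:
carry_out:
  targets:
    - {"x": 0,"y": 0,"z": 0,"ax": 0,"ay": 0,"az": 0.14,"hand": -1}
    - {"x": 0,"y": 0,"z": 0,"ax": 0,"ay": 0,"az": 0.3,"hand": -1}
    - {"x": 0,"y": 0,"z": 0,"ax": 0,"ay": 0,"az": 0.46,"hand": -1}
    - {"x": 0,"y": 0,"z": 0,"ax": 0,"ay": 0,"az": 0.62,"hand": -1}
    - {"x": 0,"y": 0,"z": 0,"ax": 0,"ay": 0,"az": 0.78,"hand": -1}

```text
time_s: 10.58
eef_pos: [589.1, 90.6, 183.0]
ee_rot: [0.526, 0.472, 0.526, -0.472]
force: [0.5, 0.9, -3.4]
grip_width: 0.336
```

Request:
carry_out:
  targets:
    - {"x": 0,"y": 0,"z": 0,"ax": 0,"ay": 0,"az": 0.16,"hand": -1}
    - {"x": 0,"y": 0,"z": 0,"ax": 0,"ay": 0,"az": 0.32,"hand": -1}
    - {"x": 0,"y": 0,"z": 0,"ax": 0,"ay": 0,"az": 0.48,"hand": -1}
    - {"x": 0,"y": 0,"z": 0,"ax": 0,"ay": 0,"az": 0.64,"hand": -1}
    - {"x": 0,"y": 0,"z": 0,"ax": 0,"ay": 0,"az": 0.791,"hand": -1}

```text
time_s: 11.2
eef_pos: [589.1, 90.6, 183.0]
ee_rot: [0.668, 0.233, 0.668, -0.233]
force: [-0.3, 0.4, -3.2]
grip_width: 0.339
```

Request:
carry_out:
  targets:
    - {"x": 0,"y": 0,"z": 0,"ax": 0,"ay": 0,"az": 0,"hand": -1}
    - {"x": 0,"y": 0,"z": 0,"ax": 0,"ay": 0,"az": 0,"hand": -1}
    - {"x": 0,"y": 0,"z": 0,"ax": 0,"ay": 0,"az": 0,"hand": -1}
    - {"x": 0,"y": 0,"z": 0,"ax": 0,"ay": 0,"az": 0,"hand": -1}
    - {"x": 0,"y": 0,"z": 0,"ax": 0,"ay": 0,"az": 0,"hand": -1}

```text
time_s: 11.82
eef_pos: [589.2, 90.6, 183.0]
ee_rot: [0.667, 0.235, 0.667, -0.235]
force: [0.1, -0.0, -3.9]
grip_width: 0.335
```

Request:
carry_out:
  targets:
    - {"x": 0,"y": 0,"z": 0,"ax": 0,"ay": 0,"az": 0,"hand": -1}
    - {"x": 0,"y": 0,"z": 0,"ax": 0,"ay": 0,"az": 0,"hand": -1}
    - {"x": 0,"y": 0,"z": 0,"ax": 0,"ay": 0,"az": 0,"hand": -1}
    - {"x": 0,"y": 0,"z": 0,"ax": 0,"ay": 0,"az": 0,"hand": -1}
    - {"x": 0,"y": 0,"z": 0,"ax": 0,"ay": 0,"az": 0,"hand": -1}

```text
time_s: 12.45
eef_pos: [589.1, 90.6, 183.0]
ee_rot: [0.667, 0.235, 0.667, -0.235]
force: [0.2, -0.3, -3.6]
grip_width: 0.335
```

Run:
```python
from h import *
from scipy.spatial.transform import Rotation as Ro
s=ctrl.sense();m=Ro.from_quat(np.roll(s['ee_rot'],-1)).as_matrix()
print(s['time_s'],s['eef_pos'],"psi",np.arctan2(m[1,1],m[0,1]),"want",-2.2474+np.pi)
sc=viewer.capture("scene");w_=viewer.capture("wrist");cv2.imwrite("pics/w5.png",w_);cv2.imwrite("pics/s5.png",sc)
h=cv2.cvtColor(sc[190:300,240:390],cv2.COLOR_BGR2HSV)
for n,a,b in(("green",45,85),("blue",100,135),("amber",22,32)): print(n,cv2.inRange(h,(a,170,30),(b,255,255)).astype(bool).sum())
```

```text
12.45 [589.1329215   90.63986619 182.99453037] psi 0.8939729537264961 want 0.8941926535897933
green 340
blue 10
amber 34
```

Run:
```python
import cv2,numpy as np
sc=cv2.imread("pics/s5.png");w_=cv2.imread("pics/w5.png")
cv2.imwrite("pics/v5.png",np.hstack([cv2.resize(sc[190:340,240:390],(360,360)),cv2.copyMakeBorder(cv2.resize(w_,(440,330)),0,30,0,0,0)]))
```

```text
(no output)
```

View pics/v5.png

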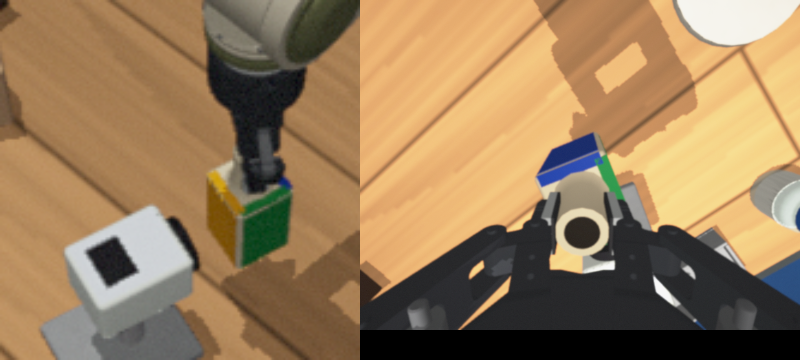

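Amber faces the lens, and it has been held for over 1.2 s. I'm backing away and carrying the bottle to the bat.

Request:
carry_out:
  targets:
    - {"x": -0.02,"y": 0.01,"z": 0,"ax": 0,"ay": 0,"az": 0,"hand": -1}
    - {"x": -0.035,"y": 0.045,"z": 0,"ax": 0,"ay": 0,"az": 0,"hand": -1}
    - {"x": -0.043,"y": 0.09,"z": 0,"ax": 0,"ay": 0,"az": 0,"hand": -1}
    - {"x": -0.046,"y": 0.14,"z": 0,"ax": 0,"ay": 0,"az": 0,"hand": -1}
    - {"x": -0.049,"y": 0.185,"z": 0,"ax": 0,"ay": 0,"az": 0,"hand": -1}

```text
time_s: 13.18
eef_pos: [539.8, 277.3, 183.2]
ee_rot: [0.667, 0.235, 0.667, -0.235]
force: [1.1, -0.1, -4.1]
grip_width: 0.339
```

Request:
carry_out:
  targets:
    - {"x": 0,"y": 0.035,"z": 0,"ax": 0,"ay": 0,"az": 0,"hand": -1}
    - {"x": 0,"y": 0.065,"z": 0,"ax": 0,"ay": 0,"az": 0,"hand": -1}
    - {"x": 0,"y": 0.085,"z": 0,"ax": 0,"ay": 0,"az": 0,"hand": -1}
    - {"x": 0,"y": 0.09,"z": 0,"ax": 0,"ay": 0,"az": 0,"hand": -1}
    - {"x": 0,"y": 0.09,"z": 0,"ax": 0,"ay": 0,"az": 0,"hand": -1}

```text
time_s: 13.8
eef_pos: [540.1, 365.3, 182.8]
ee_rot: [0.667, 0.235, 0.667, -0.235]
force: [0.3, 0.4, -3.0]
grip_width: 0.339
```

Request:
carry_out:
  targets:
    - {"x": 0,"y": 0,"z": -0.02,"ax": 0,"ay": 0,"az": 0,"hand": -1}
    - {"x": 0,"y": 0,"z": -0.04,"ax": 0,"ay": 0,"az": 0,"hand": -1}
    - {"x": 0,"y": 0,"z": -0.053,"ax": 0,"ay": 0,"az": 0,"hand": -1}
    - {"x": 0,"y": 0,"z": -0.06,"ax": 0,"ay": 0,"az": 0,"hand": -1}
    - {"x": 0,"y": 0,"z": -0.06,"ax": 0,"ay": 0,"az": 0,"hand": -1}

```text
time_s: 14.42
eef_pos: [540.2, 365.4, 123.0]
ee_rot: [0.667, 0.235, 0.667, -0.235]
force: [0.6, -0.3, -3.7]
grip_width: 0.336
```

Request:
carry_out:
  targets:
    - {"x": 0,"y": 0,"z": -0.002,"ax": 0,"ay": 0,"az": 0,"hand": -1}
    - {"x": 0,"y": 0,"z": -0.004,"ax": 0,"ay": 0,"az": 0,"hand": -1}
    - {"x": 0,"y": 0,"z": -0.0048,"ax": 0,"ay": 0,"az": 0,"hand": -1}
    - {"x": 0,"y": 0,"z": -0.0052,"ax": 0,"ay": 0,"az": 0,"hand": -1}
    - {"x": 0,"y": 0,"z": -0.0052,"ax": 0,"ay": 0,"az": 0,"hand": -1}

```text
time_s: 15.05
eef_pos: [540.2, 365.7, 118.0]
ee_rot: [0.667, 0.235, 0.667, -0.235]
force: [0.2, -0.4, -2.4]
grip_width: 0.336
```

Contact is just starting (force -2.4 N against -3.7 N while carrying). I'll lower it another 0.3 mm, then release gently.

Request:
carry_out:
  targets:
    - {"x": 0,"y": 0,"z": -0.0004,"ax": 0,"ay": 0,"az": 0,"hand": -1}
    - {"x": 0,"y": 0,"z": -0.0004,"ax": 0,"ay": 0,"az": 0,"hand": -1}
    - {"x": 0,"y": 0,"z": -0.0004,"ax": 0,"ay": 0,"az": 0,"hand": -0.25}
    - {"x": 0,"y": 0,"z": -0.0004,"ax": 0,"ay": 0,"az": 0,"hand": 0.1}
    - {"x": 0,"y": 0,"z": -0.0004,"ax": 0,"ay": 0,"az": 0,"hand": 0.6}

```text
time_s: 15.68
eef_pos: [540.2, 365.7, 117.5]
ee_rot: [0.667, 0.235, 0.667, -0.235]
force: [-0.6, 0.1, 0.1]
grip_width: 0.748
```

Request:
carry_out:
  targets:
    - {"x": 0,"y": 0,"z": 0,"ax": 0,"ay": 0,"az": 0,"hand": 1}
    - {"x": 0,"y": 0,"z": 0,"ax": 0,"ay": 0,"az": 0,"hand": 1}
    - {"x": 0,"y": 0,"z": 0,"ax": 0,"ay": 0,"az": 0,"hand": 1}

```text
time_s: 16.05
eef_pos: [540.1, 365.7, 117.4]
ee_rot: [0.667, 0.235, 0.667, -0.235]
force: [0.3, -0.0, -0.8]
grip_width: 1.002
```

Request:
carry_out:
  targets:
    - {"x": 0,"y": 0,"z": 0.015,"ax": 0,"ay": 0,"az": 0,"hand": 1}
    - {"x": 0,"y": 0,"z": 0.04,"ax": 0,"ay": 0,"az": 0,"hand": 1}
    - {"x": 0,"y": 0,"z": 0.08,"ax": 0,"ay": 0,"az": 0,"hand": 1}
    - {"x": 0,"y": 0,"z": 0.12,"ax": 0,"ay": 0,"az": 0,"hand": 1}
    - {"x": 0,"y": 0,"z": 0.13,"ax": 0,"ay": 0,"az": 0,"hand": 1}

```text
time_s: 16.68
eef_pos: [540.8, 366.0, 251.4]
ee_rot: [0.669, 0.236, 0.665, -0.233]
force: [-0.3, 0.6, -0.1]
grip_width: 1.0
```

Request:
carry_out:
  targets:
    - {"x": -0.04,"y": -0.04,"z": 0,"ax": 0,"ay": 0,"az": 0,"hand": 1}
    - {"x": -0.08,"y": -0.08,"z": 0,"ax": 0,"ay": 0,"az": 0,"hand": 1}
    - {"x": -0.11,"y": -0.12,"z": 0,"ax": 0,"ay": 0,"az": 0,"hand": 1}
    - {"x": -0.12,"y": -0.13,"z": 0,"ax": 0,"ay": 0,"az": 0,"hand": 1}
    - {"x": -0.12,"y": -0.13,"z": 0,"ax": 0,"ay": 0,"az": 0,"hand": 1}

```text
time_s: 17.3
eef_pos: [419.8, 235.3, 247.6]
ee_rot: [0.667, 0.235, 0.667, -0.235]
force: [1.4, -0.0, 0.1]
grip_width: 1.001
```

Run:
```python
from h import *
s=ctrl.sense();print(s['time_s'],s['eef_pos'],s['force'])
t=viewer.capture("top");sc=viewer.capture("scene");i=viewer.camera_info("scene");j=viewer.camera_info("top")
a=np.arange(0,6.28,.2)
for im,q in((sc,i),(t,j)):
    for c,r,z,col in(((540,365.6),80,15,(0,0,255)),((540,365.6),15,150,(255,0,255))):
        for p in proj(q,np.c_[c[0]+r*np.cos(a),c[1]+r*np.sin(a),a*0+z]): cv2.circle(im,tuple(int(v) for v in p),0,col,-1)
A=cv2.resize(sc[270:420,390:540],(400,400));B=cv2.resize(t[190:340,100:250],(400,400))
C=cv2.resize(sc[130:280,190:390],(266,200));D=cv2.resize(t,(266,200))
cv2.imwrite("pics/end.png",np.vstack([np.hstack([A,B]),np.hstack([C,D,np.zeros((200,268,3),np.uint8)])]))
```

```text
17.3 [419.79051127 235.25855695 247.64143614] [ 1.37446522 -0.03879718  0.10529152]
```

View pics/end.png

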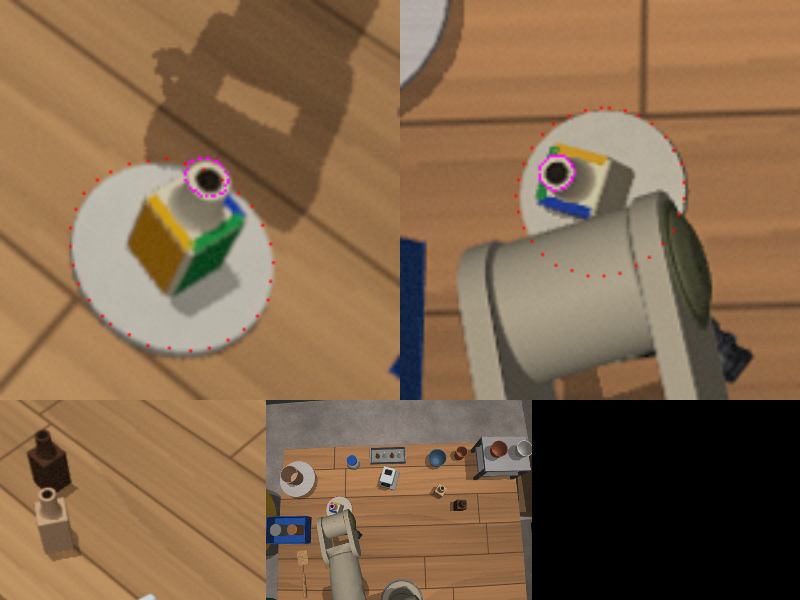

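The bottle stands upright in the middle of the bat, with its mouth on the predicted circle in both views. The plain and brown bottles are undisturbed and the gripper is clear.

```bash
python3 -c "
from rig import finish_job
print(finish_job())"
```

```text
the job is handed in; nothing more can be done
None
```

I showed the test bottle to the reader in the order blue, green, amber, stood it upright in the middle of the bat, let go, backed the arm off and handed the job in. The clock read 17.3 s at the last check, out of 62 s.

- **Showing:** the bottle's centre was about 68 mm in front of the lens point, so about 40 mm of air. Each side was held for at least a second, and pictures showed all three colours facing the lens. For the blue side the measured angle was within about 0.01 rad. For green and amber I checked the wrist's turn, which was within about 0.001 rad of a quarter and a half turn from blue.
- **Placing:** after release, the bottle's mouth lined up with the bat's centre in both the scene and top views. The plain and brown bottles looked undisturbed, and the gripper was clear.
- **Checks that failed or disagreed:**
  - One automatic lens fit locked onto the dark panel on the reader's box. I repeated it with the panel masked, and it agreed with the first fit.
  - The wrist picture put the bottle's centre 1–2 mm away from where the gripper said it was; I left that uncorrected.
  - A colour count in the scene picture found little amber. The picture itself showed the amber side facing the lens.

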